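Hang the bottle collar to dry and hold the dryer dial at its third click

ROBOT

A 6-joint arm with a two-finger parallel gripper is mounted at the origin on the work surface. World frame = base frame: x ahead of the robot, y to its left, z up, the work surface at z = 0. Lengths are in m, angles in degrees, forces in N, time in s.
With the tool pointing down it reaches from about 0.4 to 0.825 m from the base axis. Payload 7 kg.
Tool frame: the origin (TCP) lies midway between the tips of the shut fingers; the grasp point (between the pads) lies 19 mm behind it; x points along the fingers, z is the direction in which the jaws open and shut, and the axes are right-handed (so a half turn about x gives the same grasp; the last joint's range is limited). The gripper opens to 88 mm and grips with 3 to 60 N. Pads are 19 mm wide; open, the fingers measure 130 mm over their backs; the gripper's body (78 mm by 193 mm) begins 47 mm behind the grasp point.
Start: joints at [-54.196, 20.546, 0.682, 0, -70.136, -16.507], TCP at [0.223, -0.637, 0.19] pointing down, gripper open.
Joint ranges: [-176.03, 176.03], [-82.01, 121.73], [-58.28, 71.71], [-173.87, 95.51], [-174.79, -0.11], [-173.66, 173.66]. Speed limits (degrees/s): [136.94, 136.94, 172.46, 180, 180, 180].

INTERFACE

Orientations are given as [roll, pitch, yaw] about the fixed x, y, z axes, in that order (R = Rz(yaw) Ry(pitch) Rx(roll)).
In Python, from plant import ctrl gives the robot as it stands.
- The arm moves only by the tool servo_tool, never from a script. Its argument "motion" is a list of rows, each an object with "offset": the shift along the tool's x, y, z in m, a list of three; "roll": the turn about the tool's x in degrees; "claw": the opening, from -1 (shut) to 1 (fully open), so that 0 is half open. In form: [{"offset": [x, y, z], "roll": roll, "claw": claw}, ...]. A call has 1 to 12 rows; each row shifts and turns the commanded pose from where the row before left it, along the tool's axes as they then stand; what a row does not reach is not made up. A row lasts 1/8 s, in which the tool goes at most 62.5 mm and 10.7 degrees, less where a joint would pass 70% of its speed; a pose out of reach is approached as far as the arm can. A call is refused whole if a number of a shift passes 0.0625 or a number of a turn 10.7, either way. A call with a gripper value outside its range is refused whole. The fingers move at their own pace and stop on an object; the grip force is fixed at half the most. Time passes only in rows, so rows that do not move let the fingers close. It gives the time, the measured TCP pose, the force and the opening at its end, in the units of the state.
- ctrl.get_obs(): the state, without advancing time (a new reading comes with each control period).
- ctrl.snapshot(name): name is "side" or "top"; returns a dict with "frame" (400x640x3 uint8, blue, green, red), "z_map" (400x640 float32, m along the optical axis (not along the pixel's ray), 0 where there is no reading), "mtx" (3x3 intrinsics, pixels), "extrinsics" (4x4, takes a point from camera to world coordinates). Camera axes: x right, y up, looking along -z (the intrinsics and any distortion apply to the point x, -y, -z); pixel columns grow to the right and rows downward; lengths in m; the calibration is good to about 2 mm. A picture is of the moment at which its call begins.
- ctrl.close_job(): hands the job in, once; it reports no verdict.
The state is a dict: "clock": time; "joint_pos": joint angles; "qvel": joint speeds; "tau": joint torques, N m; "tool_pos": TCP position; "orientation": TCP orientation; "force": force on the tool from outside, world axes, zero at the start; "moment": the same for the moment, N m; "opening": finger opening in m.
Only numpy, scipy, OpenCV 4.12 (cv2) and the standard library are available. Lean on these libraries where they do the work, as an engineer would, in place of code of your own. Each camera call takes 0.05 s, during which the arm holds its last target.

TASK

Hang the loose white bottle collar by its hole on the upright steel drying peg of the dryer, right down onto the dryer's top, and let go of it. Then grip the dryer's spring-return dial and turn it clockwise past its first two clicks to the third, and finish while still gripping and holding it there, because it springs back if released. Do not disturb the bottles, the nipple or the pacifier case standing around.

Things in the scene. Friction and masses are not known exactly. Their poses are not given: they have to be found in the camera images.
- collar_center (a point): Bottle screw collar, loose: a white plastic ring, 46 mm outside diameter (upright ribbed side for the lower 14 mm, then tapering in to 39 mm), 20 mm high, through hole 29 mm at the top and 36 mm below, about 20 g. It stands on the ledge. This point is its centre, 10 mm above its underside; z is the hole axis, up.
- peg_foot (a point): Foot of the dryer's drying peg, a steel post 18 mm thick rising 45 mm straight up from the dryer's flat top, 60 mm above the ledge. The dryer is a fixed white box 160 mm (x) by 280 mm (y). The peg stands on its left half seen from the robot. Axes are the dryer's: y from dial to peg, x to the back, z up. The dial's axis is at x -15, y -150 mm from here.
- dial_grip (a point): Centre of the dial's grip bar on its vertical turning axis, 80 mm above the ledge. Bar: white, 48 mm long, 14 thick, 28 high (66 to 94 mm above the ledge), on a 64 mm grey skirt disc. x runs along the bar to its black pointer and turns with it, z up. On the dryer's top, a dot marks rest and three 2 mm ridges, each longer than the last, the clicks.
- dial (a joint): Dial angle in rad: 0 at rest (pointer at the dot), growing clockwise seen from above. Clicks (detents) at 0.42, 0.84 and 1.26; the third is the last; turning on past it meets a hard stop at 1.5. The return spring gives 0.07 N m at rest, 0.13 at the third click, and the clicks add a ripple of about 0.04 N m; released, it turns back to 0 from anywhere.
- bottle_a: Bystander: glass feeding bottle with collar and nipple, 60 mm across, 163 mm tall; origin at the centre of its underside.
- bottle_b: Bystander: a second feeding bottle, the same as bottle_a.
- nipple: Bystander: mint silicone bottle nipple, flange 48 mm across, 46 mm tall; origin at the centre of its underside.
- case: Bystander: closed white pacifier case, 55 mm (x) by 75 mm (y), 42 mm tall; origin at the centre of its underside.

How it is judged (in metres and radians):
On the way, in this order (a step that is already met when the one before it is completed fails the run):
1. the collar hangs on the peg, down on the dryer's top, and is let go (horizontal distance between collar_center and peg_foot below 0.01 m and z of collar_center in the frame of peg_foot between 0.004 and 0.016 m and contact force between collar and the arm below 0.05 N and contact force between collar and the fingers below 0.05 N), for 0.2 s.
2. then the dial is turned to the third click (all of step 1 and value of joint dial between 1.14 and 1.38 rad), for 0.3 s.
At the end, for the whole second after the job is handed in: Through the last second the fingers hold the dial (over 0.5 N of contact) within 0.12 rad of its third click (1.14 to 1.38 rad), still, while the collar rests untouched round the peg: its centre within 10 mm of the peg's axis and 4 to 16 mm above the dryer's top (all of step 2 and contact force between dial and the fingers above 0.5 N and linear speed of collar below 0.02 m/s and velocity of joint dial between -0.1 and 0.1 rad/s); the arm keeps its last pose, push and grip.
It fails at once if a bottle is shoved or knocked over (distance of bottle_a from where it was at the start of the episode above 0.03 m or angle between bottle_a's own z axis and vertical above 0.35 rad).
It fails at once if a bottle is shoved or knocked over (distance of bottle_b from where it was at the start of the episode above 0.03 m or angle between bottle_b's own z axis and vertical above 0.35 rad).
It fails at once if a nipple is shoved or knocked over (distance of nipple from where it was at the start of the episode above 0.03 m or angle between nipple's own z axis and vertical above 0.35 rad).
It fails at once if a pacifier case is shoved or knocked over (distance of case from where it was at the start of the episode above 0.03 m or angle between case's own z axis and vertical above 0.35 rad).
It also fails if it takes over 56 s, if anything falls off the work surface, if the arm or the gripper's body presses on something with over 40 N, if the wrist force passes 120 N, or if a joint passes its speed limit or range.

## Working session

There is one attempt and no reset: what is moved stays moved. The work goes in short steps, Python scripts to look and compute and a tool call to move; the robot and the scene stay as the last step left them, time stands still between calls to the robot, and variables do not carry over. Pictures are saved under pics/ and viewed, and the job is handed in when it is done.

Besides the shell and the picture viewer there is one more tool, called after ">>>" in YAML: its name, and indented under it one key for each argument. servo_tool: Moves the arm, as the interface text tells. Its arguments: {"type":"object","properties":{"motion":{"type":"array"}},"required":["motion"]}

```bash
mkdir -p pics; ls; cat > h.py <<'E'
import numpy as np, cv2, pickle
from plant import ctrl
def snap(n,tag):
    s=ctrl.snapshot(n); cv2.imwrite(f'pics/{tag}.png',s['frame']); pickle.dump(s,open(f'pics/{tag}.pkl','wb')); return s
def cloud(s):
    K=np.array(s['mtx']);T=np.array(s['extrinsics']);z=s['z_map']
    v,u=np.mgrid[0:400,0:640]
    P=np.stack([(u-K[0,2])/K[0,0]*z,-(v-K[1,2])/K[1,1]*z,-z],-1)
    W=P@T[:3,:3].T+T[:3,3]; W[z==0]=np.nan; return W
def ray(s,u,v,h):
    K=np.array(s['mtx']);T=np.array(s['extrinsics'])
    d=T[:3,:3]@np.array([(u-K[0,2])/K[0,0],-(v-K[1,2])/K[1,1],-1]);o=T[:3,3]
    return o+d*(h-o[2])/d[2]
E
python3 - <<'E'
from h import *
for n in('side','top'):
    s=snap(n,n+'0'); print(s.keys(),s['mtx'],s['extrinsics'])
print(ctrl.get_obs())
E
```

```text
pics
dict_keys(['frame', 'z_map', 'mtx', 'extrinsics']) [[375.76075697   0.         314.25269099]
 [  0.         375.76075697 198.21607005]
 [  0.           0.           1.        ]] [[-0.95856698  0.1923807  -0.21009286  0.39402373]
 [-0.28416879 -0.69737986  0.65795853  0.63621636]
 [-0.01993601  0.69039915  0.7231539   0.71219546]
 [ 0.          0.          0.          1.        ]]
dict_keys(['frame', 'z_map', 'mtx', 'extrinsics']) [[490.89784942   0.         318.0463099 ]
 [  0.         490.89784942 197.91900381]
 [  0.           0.           1.        ]] [[ 0.01979907  0.99671509 -0.07853036  0.45905426]
 [-0.99978401  0.01924112 -0.00785537  0.03872226]
 [-0.00631855  0.07866893  0.99688077  1.34879962]
 [ 0.          0.          0.          1.        ]]
{'clock': 0.1, 'joint_pos': array([-5.41964833e+01,  2.05880987e+01,  6.40304159e-01, -1.89533986e-02,
       -7.01358899e+01, -1.65059726e+01]), 'qvel': array([ 0.02545877, -0.05366451,  0.12390127,  0.04104445,  0.00911809,
       -0.05871705]), 'tau': array([-1.60758365e-03, -5.84164596e+01,  2.93748593e+01,  7.01554388e+00,
        1.01484740e-02, -6.37810581e-05]), 'tool_pos': array([ 0.22287924, -0.63662814,  0.18891366]), 'orientation': array([  4.48738478,  89.91443904, 113.77847566]), 'force': array([ 0.06139355, -0.3379609 , -0.05821065]), 'moment': array([ 0.02682928,  0.01593136, -0.01609677]), 'opening': 0.0876093233127221}
```

View pics/side0.png

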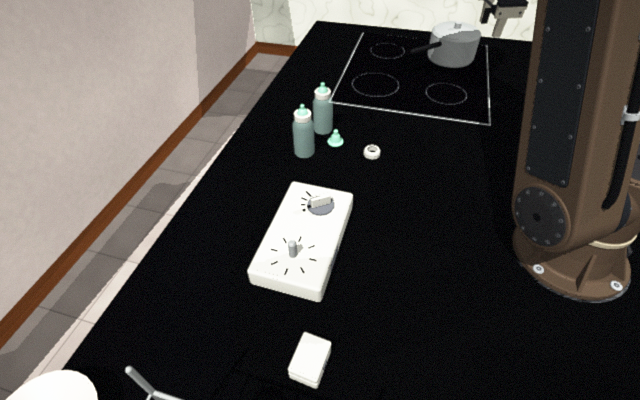

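View pics/top0.png

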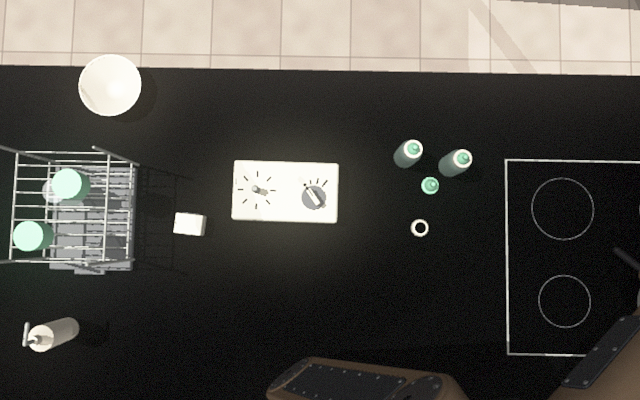

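The side view shows the dryer in the middle, with the peg at (293,249) and the dial at (320,203). The collar is at (372,152) and the bottles are behind it. In the top view the collar is at (420,228), the peg at about (258,190) and the dial at (314,197). Next I'll zoom in and measure.

```bash
python3 - <<'E'
from h import *
t=pickle.load(open('pics/top0.pkl','rb'));s=pickle.load(open('pics/side0.pkl','rb'))
a=cv2.resize(t['frame'][145:245,225:480],None,fx=3.1,fy=3.1,interpolation=cv2.INTER_CUBIC)
b=cv2.resize(s['frame'][120:305,240:400],None,fx=3.2,fy=3.2,interpolation=cv2.INTER_CUBIC)
cv2.imwrite('pics/tz.png',a);cv2.imwrite('pics/sz.png',b)
W=cloud(t);Ws=cloud(s)
for n,(u,v) in dict(table=(380,230),drtop=(290,205),drtop2=(245,210),collarrim=(428,228)).items(): print(n,W[v,u])
# collar
g=cv2.cvtColor(t['frame'],cv2.COLOR_BGR2GRAY)
m=(g[215:242,405:435]>110).astype(np.uint8)
c,_=cv2.findContours(m,cv2.RETR_EXTERNAL,cv2.CHAIN_APPROX_NONE);c=max(c,key=cv2.contourArea)
e=cv2.fitEllipse(c);print(e); print('collar', [ray(t,e[0][0]+405,e[0][1]+215,h) for h in(0,.01,.02)])
g=cv2.cvtColor(s['frame'],cv2.COLOR_BGR2GRAY)
m=(g[140:165,358:386]>110).astype(np.uint8)
c,_=cv2.findContours(m,cv2.RETR_EXTERNAL,cv2.CHAIN_APPROX_NONE);c=max(c,key=cv2.contourArea)
e=cv2.fitEllipse(c);print(e); print('collar side', [ray(s,e[0][0]+358,e[0][1]+140,h) for h in(0,.01,.02)])
for n,WW in(('t',W),('s',Ws)):
  reg=np.isfinite(WW[...,0])&(WW[...,1]>-.4)&(WW[...,1]<.45)&(WW[...,0]>.4)&(WW[...,0]<.68)
  for lo,hi,nm in((.05,.07,'dryertop'),(.09,.13,'peg/..'),(.08,.1,'dial')):
    k=reg&(WW[...,2]>lo)&(WW[...,2]<hi)
    k&=(WW[...,1]>-.1)&(WW[...,1]<.25)
    if k.any(): print(n,nm,k.sum(),np.nanmedian(WW[k],0),WW[k].min(0),WW[k].max(0))
E
```

```text
table [ 0.48041351 -0.12199482  0.00099358]
drtop [0.54047913 0.12231276 0.05982264]
drtop2 [0.52508986 0.24069114 0.05812694]
collarrim [ 0.48816955 -0.25026496  0.01451043]
((14.221940994262695, 12.432106971740723), (16.94072151184082, 17.108402252197266), 131.05703735351562)
collar [array([ 0.48956674, -0.22939368,  0.        ]), array([ 0.48934052, -0.22740587,  0.01      ]), array([ 0.4891143 , -0.22541806,  0.02      ])]
((13.60219669342041, 11.44862174987793), (14.590216636657715, 16.21964454650879), 87.25773620605469)
collar side [array([ 0.49161794, -0.24044539,  0.        ]), array([ 0.49024761, -0.2281361 ,  0.01      ]), array([ 0.48887728, -0.21582682,  0.02      ])]
t dryertop 5557 [0.57831999 0.12483012 0.05945924] [ 0.49785152 -0.00382902  0.05004678] [0.65998957 0.24996027 0.06992089]
t peg/.. 126 [0.57250597 0.06837347 0.09463198] [0.54236992 0.04340112 0.09006807] [0.58745566 0.21836693 0.10822281]
t dial 116 [0.56525391 0.06197661 0.09280287] [0.54236992 0.04340112 0.08070776] [0.58674368 0.21836693 0.09946526]
s dryertop 5721 [0.57241868 0.14616195 0.06048422] [ 0.49679222 -0.0014245   0.05002499] [0.65840557 0.24986025 0.0699075 ]
s peg/.. 188 [0.5727197  0.07602396 0.09445344] [0.54108538 0.04375444 0.09005835] [0.58775292 0.22192133 0.10670545]
s dial 218 [0.5678308  0.07063855 0.09260543] [0.54108538 0.04375444 0.08008172] [0.58721261 0.22192133 0.09994289]
```

View pics/tz.png

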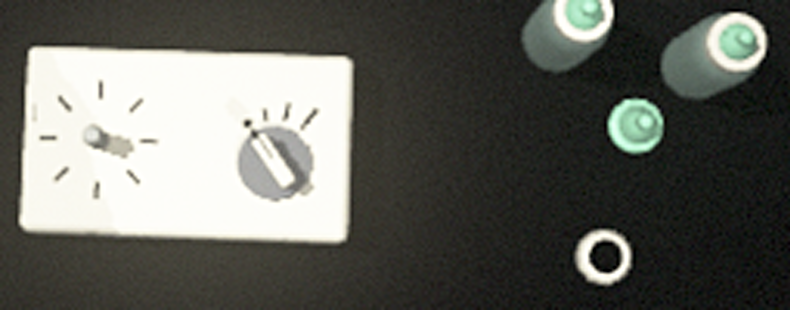

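View pics/sz.png

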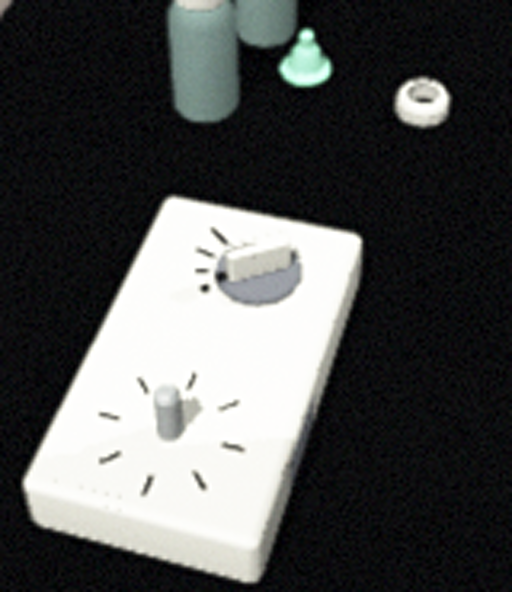

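The collar centre agrees in both views. The zoomed dial shows its pointer at rest at upper-left in the top view. Next I'll fit the dryer yaw, peg and dial bar.

```bash
cat > m.py <<'E'
from h import *
def run(tagT,tagS):
  for tag in(tagT,tagS):
    s=pickle.load(open(f'pics/{tag}.pkl','rb'));W=cloud(s)
    k=np.isfinite(W[...,0])&(W[...,2]>.053)&(W[...,2]<.066)&(W[...,1]>-.06)&(W[...,1]<.3)&(W[...,0]>.45)&(W[...,0]<.7)
    r=cv2.minAreaRect((W[k][:,:2]*1000).astype(np.float32)); print(tag,'dryer',r)
    k=np.isfinite(W[...,0])&(W[...,2]>.085)&(W[...,2]<.1)&(W[...,1]>0)&(W[...,1]<.13)&(W[...,0]>.5)&(W[...,0]<.65)
    r=cv2.minAreaRect((W[k][:,:2]*1000).astype(np.float32)); print(tag,'bar',r,W[k].mean(0))
    k=np.isfinite(W[...,0])&(W[...,2]>.075)&(W[...,2]<.12)&(W[...,1]>.16)&(W[...,1]<.26)&(W[...,0]>.5)&(W[...,0]<.65)
    v,u=np.nonzero(k); P=W[k]; print(tag,'peg',P.mean(0),len(P),P.min(0),P.max(0),u.min(),u.max(),v.min(),v.max())
    top=k&(W[...,2]>.1)
    print('pegtop',W[top].mean(0), top.sum())
E
python3 - <<'E'
from m import *
run('top0','side0')
t=pickle.load(open('pics/top0.pkl','rb'));W=cloud(t);s=pickle.load(open('pics/side0.pkl','rb'))
a=cv2.resize(t['frame'][170:220,235:345],None,fx=7,fy=7,interpolation=cv2.INTER_CUBIC)
b=cv2.resize(s['frame'][185:275,265:365],None,fx=6,fy=6,interpolation=cv2.INTER_CUBIC)
cv2.imwrite('pics/tz2.png',a);cv2.imwrite('pics/sz2.png',b)
E
```

```text
top0 dryer ((578.8154907226562, 135.75848388671875), (279.0027160644531, 160.0028839111328), 89.35000610351562)
top0 bar ((563.2396850585938, 61.29124450683594), (47.458099365234375, 13.929441452026367), 35.899234771728516) [0.5629975  0.06122329 0.09267372]
top0 peg [0.57917013 0.2092071  0.09961707] 48 [0.57110606 0.20194343 0.0788558 ] [0.58745566 0.21836693 0.10822281] 252 259 185 192
pegtop [0.58013712 0.21047326 0.1040634 ] 33
side0 dryer ((577.7528686523438, 139.09793090820312), (279.1329040527344, 158.76937866210938), 89.19248962402344)
side0 bar ((562.4169311523438, 64.05561065673828), (47.60582733154297, 16.762596130371094), 36.863868713378906) [0.56212637 0.0659588  0.09223354]
side0 peg [0.57801041 0.21698548 0.09527846] 112 [0.57064472 0.20656005 0.07555366] [0.58775292 0.22211611 0.10670545] 288 296 240 254
pegtop [0.57909533 0.21473228 0.10383638] 50
```

```bash
sleep 1
```

```text
(no output)
```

View pics/tz2.png

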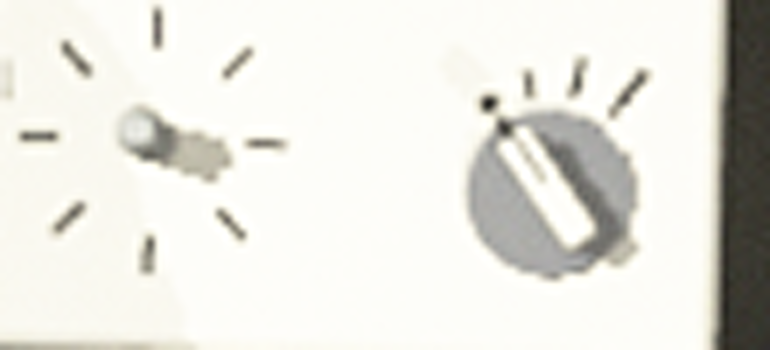

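View pics/sz2.png

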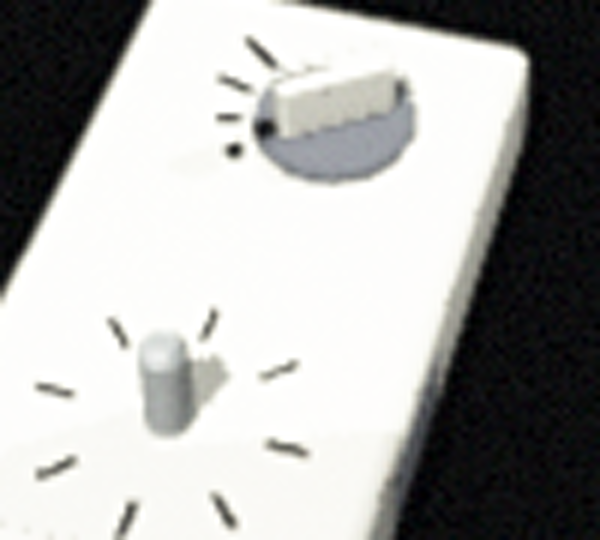

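```bash
cat >> h.py <<'E'
from scipy.spatial.transform import Rotation as Ro
def Rt(o=None):
    o=o or ctrl.get_obs(); return Ro.from_euler('xyz',o['orientation'],degrees=True).as_matrix()
def st(goal=None):
    o=ctrl.get_obs();R=Rt(o);a=np.degrees(np.arctan2(R[1,2],R[0,2]))
    print('t',o['clock'],'p',o['tool_pos'].round(4),'jawang',a.round(2),'xax',R[:,0].round(3),'open',round(o['opening'],4),'F',o['force'].round(1),'M',o['moment'].round(2),'q',o['joint_pos'].round(1))
    if goal is not None: print('offset tool',(R.T@(np.array(goal)-o['tool_pos'])).round(4))
E
python3 - <<'E'
from h import *
st([.49,-.228,.12]); print(Rt().round(3))
t=pickle.load(open('pics/top0.pkl','rb'));s=pickle.load(open('pics/side0.pkl','rb'))
for x in(t,s):
  W=cloud(x)
  for n,lo,hi,b in(('bot',.1,.18,(.5,.8,-.45,-.05)),('nip',.02,.05,(.52,.62,-.29,-.2)),):
    k=np.isfinite(W[...,0])&(W[...,2]>lo)&(W[...,2]<hi)&(W[...,0]>b[0])&(W[...,0]<b[1])&(W[...,1]>b[2])&(W[...,1]<b[3])
    nl,lab,stt,c=cv2.connectedComponentsWithStats(k.astype(np.uint8))
    for i in range(1,nl):
      if stt[i,4]>15: P=W[lab==i]; print(n,P.min(0).round(3),P.max(0).round(3),np.median(P,0).round(3),stt[i,4])
E
```

```text
t 0.1 p [ 0.2229 -0.6366  0.1889] jawang 109.29 xax [-0.001  0.001 -1.   ] open 0.0876 F [ 0.1 -0.3 -0.1] M [ 0.03  0.02 -0.02] q [-54.2  20.6   0.6  -0.  -70.1 -16.5]
offset tool [ 0.0693 -0.3871  0.2973]
[[-0.001 -0.944 -0.33 ]
 [ 0.001 -0.33   0.944]
 [-1.     0.     0.001]]
bot [ 0.656 -0.216  0.1  ] [ 0.711 -0.159  0.164] [ 0.679 -0.182  0.134] 413
bot [ 0.633 -0.336  0.1  ] [ 0.69  -0.281  0.164] [ 0.658 -0.304  0.134] 430
nip [ 0.594 -0.27   0.02 ] [ 0.618 -0.246  0.048] [ 0.606 -0.256  0.026] 71
bot [ 0.631 -0.328  0.1  ] [ 0.688 -0.279  0.163] [ 0.656 -0.295  0.126] 339
bot [ 0.653 -0.207  0.1  ] [ 0.711 -0.154  0.164] [ 0.678 -0.171  0.127] 388
nip [ 0.595 -0.26   0.02 ] [ 0.62  -0.243  0.046] [ 0.605 -0.251  0.028] 56
```

>>> servo_tool:
  motion:
    - {"offset":[0,0,0],"roll":9.65,"claw":1}
    - {"offset":[0,0,0],"roll":9.65,"claw":1}
    - {"offset":[0.005,-0.027,0.041],"roll":0,"claw":1}
    - {"offset":[0.005,-0.027,0.041],"roll":0,"claw":1}
    - {"offset":[0.005,-0.027,0.041],"roll":0,"claw":1}
    - {"offset":[0.005,-0.027,0.041],"roll":0,"claw":1}
    - {"offset":[0.005,-0.027,0.041],"roll":0,"claw":1}
    - {"offset":[0.005,-0.027,0.041],"roll":0,"claw":1}
    - {"offset":[0.005,-0.027,0.041],"roll":0,"claw":1}
    - {"offset":[0.005,-0.027,0.041],"roll":0,"claw":1}
    - {"offset":[0.005,-0.027,0.041],"roll":0,"claw":1}
    - {"offset":[0.005,-0.024,0.04],"roll":0,"claw":1}

```text
clock: 1.6
tool_pos: [0.4906, -0.2265, 0.1394]
orientation: [75.5, 90.0, 165.5]
force: [0.1, -0.8, -0.7]
opening: 0.0876
```

```bash
python3 - <<'E'
from h import *
st([.49,-.228,.005]); snap('side','s1');snap('top','t1')
E
```

```text
t 1.6 p [ 0.4906 -0.2265  0.1394] jawang 90.01 xax [-0.  0. -1.] open 0.0876 F [ 0.1 -0.8 -0.7] M [-0.07 -0.13 -0.02] q [ -4.   10.2 -20.5  -0.  -59.3 -86. ]
offset tool [ 0.1344  0.0006 -0.0015]
```

>>> servo_tool:
  motion:
    - {"offset":[0.04,0.0006,-0.0015],"roll":0,"claw":1}
    - {"offset":[0.04,0,0],"roll":0,"claw":1}
    - {"offset":[0.03,0,0],"roll":0,"claw":1}
    - {"offset":[0.015,0,0],"roll":0,"claw":1}
    - {"offset":[0.005,0,0],"roll":0,"claw":1}
    - {"offset":[0,0,0],"roll":0,"claw":1}

```text
clock: 2.45
tool_pos: [0.49, -0.2298, 0.0103]
orientation: [-108.2, 90.0, -18.2]
force: [1.2, 0.0, 0.5]
opening: 0.0876
```

```bash
python3 - <<'E'
from h import *
st([.49,-.228,.005]); s=snap('side','s2');t=snap('top','t2')
a=cv2.resize(t['frame'][180:270,370:470],None,fx=4,fy=4,interpolation=cv2.INTER_CUBIC)
b=cv2.resize(s['frame'][110:200,320:420],None,fx=4,fy=4,interpolation=cv2.INTER_CUBIC)
cv2.imwrite('pics/c2.png',np.hstack([a,b]))
E
```

```text
t 2.45 p [ 0.49   -0.2298  0.0103] jawang 90.0 xax [ 0.001 -0.    -1.   ] open 0.0876 F [1.2 0.  0.5] M [-0.01  0.03  0.03] q [ -4.4  18.8 -28.9   0.  -42.2 -85.6]
offset tool [ 0.0053 -0.      0.0018]
```

View pics/c2.png

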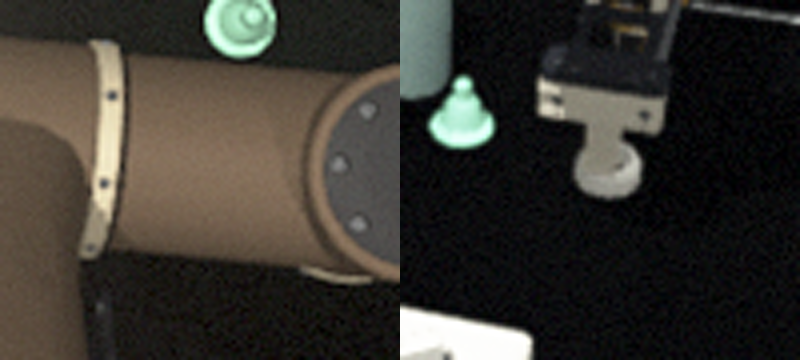

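The side view shows the fingers straddling the collar, with the finger at (603,145) and the collar at (608,170) in the crop. I'll close now.

>>> servo_tool:
  motion:
    - {"offset":[0.004,0,0.0015],"roll":0,"claw":1}
    - {"offset":[0,0,0],"roll":0,"claw":-0.3}
    - {"offset":[0,0,0],"roll":0,"claw":-0.3}
    - {"offset":[0,0,0],"roll":0,"claw":-0.3}
    - {"offset":[0,0,0],"roll":0,"claw":-0.3}
    - {"offset":[0,0,0],"roll":0,"claw":-0.3}
    - {"offset":[0,0,0],"roll":0,"claw":-0.3}

```text
clock: 3.42
tool_pos: [0.4894, -0.2281, 0.0057]
orientation: [94.4, 90.0, -175.6]
force: [0.7, 0.9, 0.8]
opening: 0.0342
```

```bash
python3 - <<'E'
from h import *
st()
E
```

```text
t 3.425 p [ 0.4894 -0.2281  0.0057] jawang 90.0 xax [-0. -0. -1.] open 0.0342 F [0.7 0.9 0.8] M [ 0.01 -0.05  0.02] q [ -4.2  19.1 -29.3   0.  -41.6 -85.8]
```

```bash
python3 - <<'E'
from h import *
s=snap('side','s3')
b=cv2.resize(s['frame'][110:190,330:420],None,fx=7,fy=7,interpolation=cv2.INTER_CUBIC)
cv2.imwrite('pics/c3.png',b); st()
E
```

```text
t 3.475 p [ 0.4894 -0.2281  0.0057] jawang 90.0 xax [-0.  0. -1.] open 0.0321 F [ 0.6  0.2 -0.7] M [-0.03 -0.06  0.03] q [ -4.2  19.1 -29.3  -0.  -41.6 -85.8]
```

View pics/c3.png

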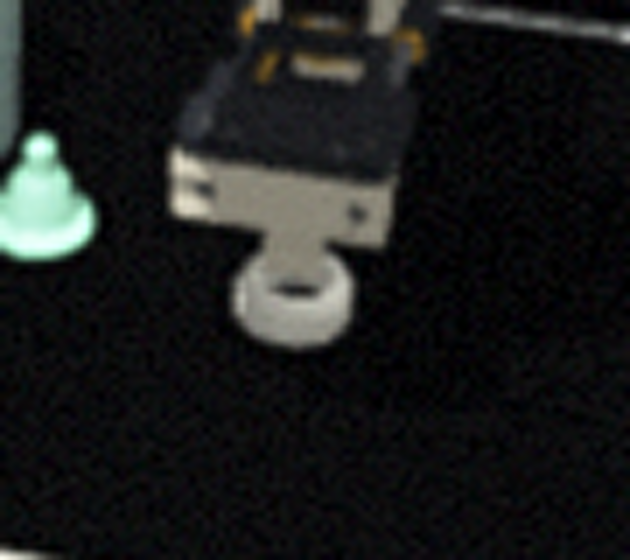

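```bash
python3 - <<'E'
from h import *
def proj(s,p):
    T=np.array(s['extrinsics']);K=np.array(s['mtx']);c=T[:3,:3].T@(np.array(p)-T[:3,3]);return (K[0,0]*c[0]/-c[2]+K[0,2]).round(1),(-K[1,1]*c[1]/-c[2]+K[1,2]).round(1)
for tag in('s1','s2','s3'):
  s=pickle.load(open(f'pics/{tag}.pkl','rb'));W=cloud(s)
  for p in([.49,-.228,.01],[.49,-.186,.01],[.49,-.205,.01],[.49,-.228,.03]): print(tag,p,proj(s,p))
  # points near the collar/finger
  k=np.isfinite(W[...,0])&(abs(W[...,0]-.49)<.03)&(abs(W[...,1]+.228)<.09)&(W[...,2]>.006)&(W[...,2]<.25)
  v,u=np.nonzero(k)
  for vv in range(v.min(),v.max()+1,2):
    r=W[vv][k[vv]]
    if len(r): print(vv,np.nonzero(k[vv])[0][[0,-1]],r.mean(0).round(3),r[:,1].max().round(3))
s=pickle.load(open('pics/s1.pkl','rb'));cv2.imwrite('pics/c1.png',cv2.resize(s['frame'][60:200,320:440],None,fx=4,fy=4))
E
```

```text
s1 [0.49, -0.228, 0.01] (np.float64(371.7), np.float64(151.5))
s1 [0.49, -0.186, 0.01] (np.float64(369.0), np.float64(160.6))
s1 [0.49, -0.205, 0.01] (np.float64(370.2), np.float64(156.4))
s1 [0.49, -0.228, 0.03] (np.float64(372.3), np.float64(146.1))
68 [392 392] [ 0.469 -0.275  0.248] -0.275
72 [379 386] [ 0.491 -0.274  0.235] -0.271
74 [379 385] [ 0.492 -0.273  0.23 ] -0.27
76 [382 385] [ 0.487 -0.273  0.225] -0.272
92 [362 362] [ 0.519 -0.142  0.249] -0.142
94 [362 367] [ 0.513 -0.139  0.246] -0.138
96 [367 386] [ 0.48  -0.139  0.246] -0.138
98 [371 384] [ 0.485 -0.158  0.229] -0.139
100 [370 379] [ 0.49  -0.162  0.22 ] -0.159
102 [370 379] [ 0.49  -0.163  0.214] -0.161
104 [370 379] [ 0.489 -0.165  0.207] -0.162
106 [370 379] [ 0.489 -0.165  0.202] -0.162
108 [370 379] [ 0.489 -0.168  0.195] -0.164
110 [370 378] [ 0.489 -0.166  0.19 ] -0.165
112 [369 378] [ 0.49  -0.166  0.184] -0.164
114 [376 377] [ 0.482 -0.169  0.178] -0.167
146 [368 376] [ 0.492 -0.242  0.019] -0.236
148 [365 378] [ 0.493 -0.239  0.013] -0.226
150 [364 379] [ 0.492 -0.228  0.015] -0.218
152 [364 380] [ 0.488
[... 3183 characters left out ...]
 [360 385] [ 0.492 -0.184  0.139] -0.158
125 [360 384] [ 0.489 -0.161  0.149] -0.148
127 [359 383] [ 0.49  -0.148  0.152] -0.141
129 [364 382] [ 0.482 -0.142  0.151] -0.138
131 [378 382] [ 0.465 -0.139  0.151] -0.138
137 [358 370] [ 0.505 -0.14   0.124] -0.138
139 [358 381] [ 0.488 -0.14   0.121] -0.138
141 [362 380] [ 0.484 -0.139  0.115] -0.138
143 [368 380] [ 0.478 -0.155  0.098] -0.138
145 [368 376] [ 0.488 -0.196  0.059] -0.193
147 [366 377] [ 0.49  -0.208  0.042] -0.194
149 [365 379] [ 0.489 -0.224  0.023] -0.194
151 [364 380] [ 0.49  -0.22   0.018] -0.212
153 [364 379] [ 0.488 -0.212  0.017] -0.204
155 [365 379] [ 0.486 -0.209  0.013] -0.204
157 [369 375] [ 0.485 -0.205  0.009] -0.202
```

View pics/c1.png

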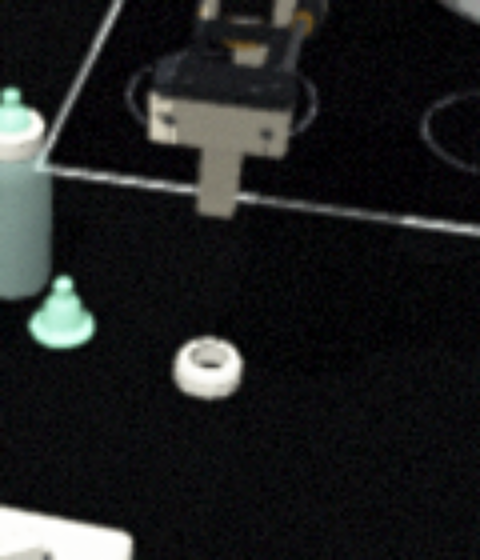

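```bash
python3 - <<'E'
from h import *
for tag,yb in(('s1',-.175),('s2',-.176),('s3',-.203)):
  s=pickle.load(open(f'pics/{tag}.pkl','rb'));W=cloud(s)
  k=np.isfinite(W[...,0])&(abs(W[...,0]-.49)<.012)&(W[...,1]>yb)&(W[...,1]<yb+.02)&(W[...,2]>.022)
  z=np.sort(W[k][:,2]); print(tag,z[:8].round(4))
E
```

```text
s1 [0.1763 0.1779 0.1791 0.1798 0.1801 0.1803 0.1808 0.1815]
s2 [0.0486 0.0503 0.0514 0.0514 0.0517 0.0521 0.0527 0.0529]
s3 [0.0447 0.0459 0.046  0.0465 0.0475 0.0477 0.0478 0.0484]
```

The fingers closed above the collar. The depth image puts the visible finger tips about 39 mm higher than the reported TCP, and the collar hasn't moved. I'll open, go lower in stages, and check against the camera.

>>> servo_tool:
  motion:
    - {"offset":[0,0,0],"roll":0,"claw":1}
    - {"offset":[0,0,0],"roll":0,"claw":1}
    - {"offset":[0,0,0],"roll":0,"claw":1}
    - {"offset":[0,0,0],"roll":0,"claw":1}
    - {"offset":[0,0,0],"roll":0,"claw":1}
    - {"offset":[0,0,0],"roll":0,"claw":1}
    - {"offset":[0.01,0,0],"roll":0,"claw":1}
    - {"offset":[0.01,0,0],"roll":0,"claw":1}
    - {"offset":[0,0,0],"roll":0,"claw":1}

```text
clock: 4.6
tool_pos: [0.4884, -0.2279, -0.0156]
orientation: [82.8, 89.9, 172.8]
force: [-0.3, -0.1, 0.4]
opening: 0.0875
```

```bash
cat > f.py <<'E'
from h import *
def look(tag):
  st(); s=snap('side',tag);W=cloud(s)
  o=ctrl.get_obs()['tool_pos']
  k=np.isfinite(W[...,0])&(abs(W[...,0]-o[0])<.012)&(W[...,1]>o[1]+.052)&(W[...,1]<o[1]+.075)&(W[...,2]>.006)
  z=np.sort(W[k][:,2]); print(tag,z[:8].round(4))
  b=cv2.resize(s['frame'][100:190,320:420],None,fx=6,fy=6,interpolation=cv2.INTER_CUBIC)
  cv2.imwrite(f'pics/{tag}z.png',b)
E
python3 -c "
from f import *
look('s4')"
```

```text
t 4.6 p [ 0.4884 -0.2279 -0.0156] jawang 89.99 xax [-0.003  0.    -1.   ] open 0.0875 F [-0.3 -0.1  0.4] M [-0.02  0.02 -0.01] q [ -4.2  20.9 -30.4  -0.  -38.9 -85.8]
s4 [0.0239 0.0243 0.0247 0.0259 0.027  0.0274 0.0275 0.0276]
```

View pics/s4z.png

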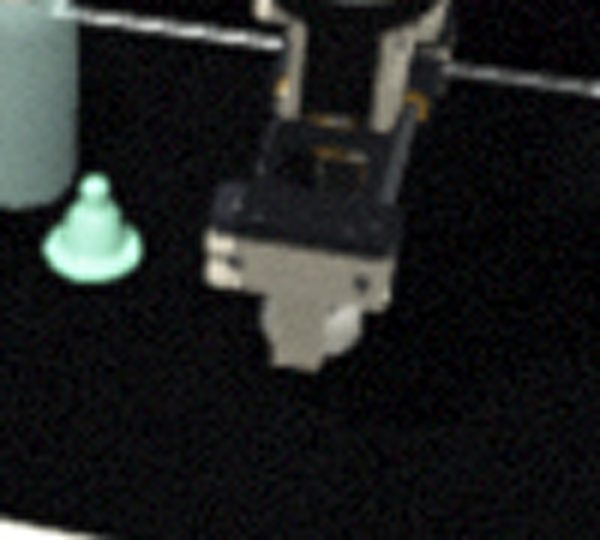

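Fingers straddle the collar and the TCP reads below zero without contact, so the tips really are about 39 mm behind the reported TCP. I'll descend another 19 mm and close.

>>> servo_tool:
  motion:
    - {"offset":[0.008,0,0],"roll":0,"claw":1}
    - {"offset":[0.006,-0.0015,0],"roll":0,"claw":1}
    - {"offset":[0.004,0,0],"roll":0,"claw":1}
    - {"offset":[0,0,0],"roll":0,"claw":1}

```text
clock: 5.15
tool_pos: [0.4907, -0.228, -0.0327]
orientation: [83.3, 90.0, 173.3]
force: [-0.0, -0.0, -1.3]
opening: 0.0878
```

```bash
python3 -c "
from f import *
look('s5')"
```

```text
t 5.15 p [ 0.4907 -0.228  -0.0327] jawang 90.0 xax [-0.001  0.    -1.   ] open 0.0878 F [-0.  -0.  -1.3] M [-0.04 -0.05 -0.  ] q [ -4.2  22.5 -31.   -0.  -36.6 -85.8]
s5 [0.0073 0.008  0.0081 0.0092 0.0098 0.0099 0.0099 0.01  ]
```

>>> servo_tool:
  motion:
    - {"offset":[0,0,0],"roll":0,"claw":-0.3}
    - {"offset":[0,0,0],"roll":0,"claw":-0.3}
    - {"offset":[0,0,0],"roll":0,"claw":-0.3}
    - {"offset":[0,0,0],"roll":0,"claw":-0.3}
    - {"offset":[0,0,0],"roll":0,"claw":-0.3}
    - {"offset":[0,0,0],"roll":0,"claw":-0.3}

```text
clock: 5.95
tool_pos: [0.4909, -0.2281, -0.0322]
orientation: [99.1, 90.0, -170.9]
force: [-0.5, 0.0, 1.0]
opening: 0.045
```

>>> servo_tool:
  motion:
    - {"offset":[-0.01,0,0],"roll":0,"claw":-0.3}
    - {"offset":[-0.03,0,0],"roll":0,"claw":-0.3}
    - {"offset":[-0.03,0,0],"roll":0,"claw":-0.3}
    - {"offset":[0,0,0],"roll":0,"claw":-0.3}

```text
clock: 6.45
tool_pos: [0.493, -0.2284, 0.0408]
orientation: [-99.3, 89.7, -9.3]
force: [-0.7, 0.0, -0.8]
opening: 0.045
```

```bash
python3 -c "
from f import *
look('s6')"
```

```text
t 6.45 p [ 0.493  -0.2284  0.0408] jawang 90.03 xax [ 0.005 -0.001 -1.   ] open 0.045 F [-0.7  0.  -0.8] M [-0.01  0.02 -0.  ] q [ -4.2  16.5 -27.2   0.  -46.  -85.8]
s6 [0.1843 0.1853 0.1854 0.1854 0.1854 0.1855 0.1856 0.1856]
```

View pics/s6z.png

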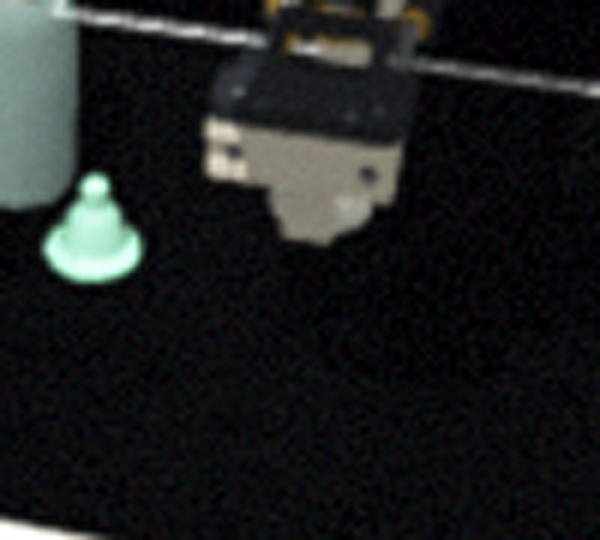

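The collar is held (45 mm opening, lifted off the ledge). I'll lift higher and travel to the peg.

>>> servo_tool:
  motion:
    - {"offset":[-0.04,0,0],"roll":0,"claw":-0.3}
    - {"offset":[-0.04,0,0],"roll":0,"claw":-0.3}
    - {"offset":[0,-0.005,0.03],"roll":0,"claw":-0.3}
    - {"offset":[0,-0.01,0.05],"roll":0,"claw":-0.3}
    - {"offset":[0,-0.01,0.05],"roll":0,"claw":-0.3}
    - {"offset":[0,-0.01,0.05],"roll":0,"claw":-0.3}
    - {"offset":[0,-0.01,0.05],"roll":0,"claw":-0.3}
    - {"offset":[0,-0.01,0.05],"roll":0,"claw":-0.3}
    - {"offset":[0,-0.01,0.05],"roll":0,"claw":-0.3}
    - {"offset":[0,-0.01,0.05],"roll":0,"claw":-0.3}
    - {"offset":[0,-0.01,0.04],"roll":0,"claw":-0.3}
    - {"offset":[0,-0.002,0.019],"roll":0,"claw":-0.3}

```text
clock: 8.0
tool_pos: [0.5777, 0.2127, 0.1166]
orientation: [122.5, 89.9, -147.4]
force: [0.5, -1.0, -1.2]
opening: 0.0453
```

>>> servo_tool:
  motion:
    - {"offset":[0.01,0,0],"roll":0,"claw":-0.3}
    - {"offset":[0,0,0],"roll":0,"claw":-0.3}

```text
clock: 8.25
tool_pos: [0.5767, 0.2095, 0.1062]
orientation: [119.4, 89.8, -150.7]
force: [-0.3, 0.0, -0.8]
opening: 0.045
```

```bash
python3 - <<'E'
from h import *
st([.580,.211,.1]); s=snap('side','s7');t=snap('top','t7'); 
cv2.imwrite('pics/s7z.png',cv2.resize(s['frame'][170:290,230:370],None,fx=5,fy=5,interpolation=cv2.INTER_CUBIC))
E
```

```text
t 8.25 p [0.5767 0.2095 0.1062] jawang 89.96 xax [-0.003 -0.002 -1.   ] open 0.045 F [-0.3  0.  -0.8] M [-0.02  0.01  0.03] q [  38.2   18.6  -13.7   -0.   -57.9 -128.2]
offset tool [ 0.0062 -0.0033  0.0015]
```

View pics/s7z.png

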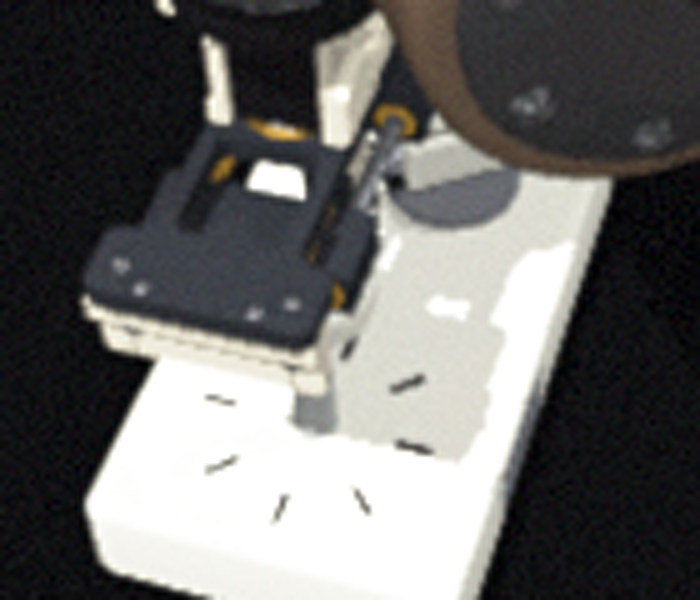

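View pics/t7.png

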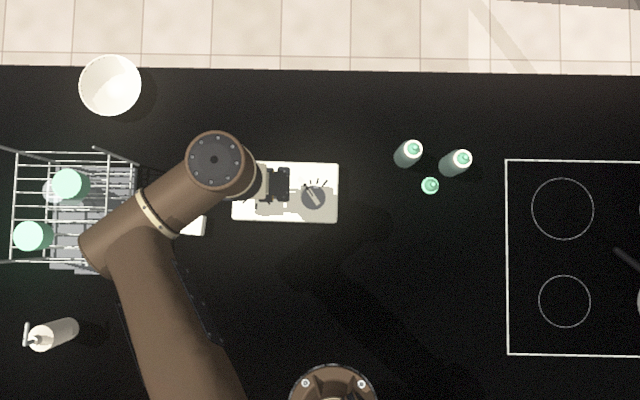

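>>> servo_tool:
  motion:
    - {"offset":[0.012,-0.0035,0.001],"roll":0,"claw":-0.3}
    - {"offset":[0.012,0,0],"roll":0,"claw":-0.3}
    - {"offset":[0,0,0],"roll":0,"claw":-0.3}
    - {"offset":[0,0,0],"roll":0,"claw":-0.3}

```text
clock: 8.85
tool_pos: [0.5815, 0.2118, 0.0837]
orientation: [151.8, 90.0, -118.2]
force: [0.8, 0.5, 0.6]
opening: 0.0449
```

```bash
python3 - <<'E'
from h import *
st([.580,.211,.075]); s=snap('side','s8');t=snap('top','t8');st()
cv2.imwrite('pics/s8z.png',cv2.resize(s['frame'][200:280,250:340],None,fx=7,fy=7,interpolation=cv2.INTER_CUBIC))
E
```

```text
t 8.85 p [0.5815 0.2118 0.0837] jawang 90.0 xax [-0. -0. -1.] open 0.0449 F [0.8 0.5 0.6] M [-0.05  0.   -0.03] q [  38.1   20.2  -14.6    0.   -55.2 -128.1]
offset tool [ 0.0087  0.0015 -0.0008]
t 8.95 p [0.5817 0.212  0.0841] jawang 90.0 xax [ 0.  0. -1.] open 0.0451 F [-0.2 -0.5 -0.2] M [0.04 0.01 0.03] q [  38.1   20.2  -14.6    0.   -55.2 -128.1]
```

View pics/s8z.png

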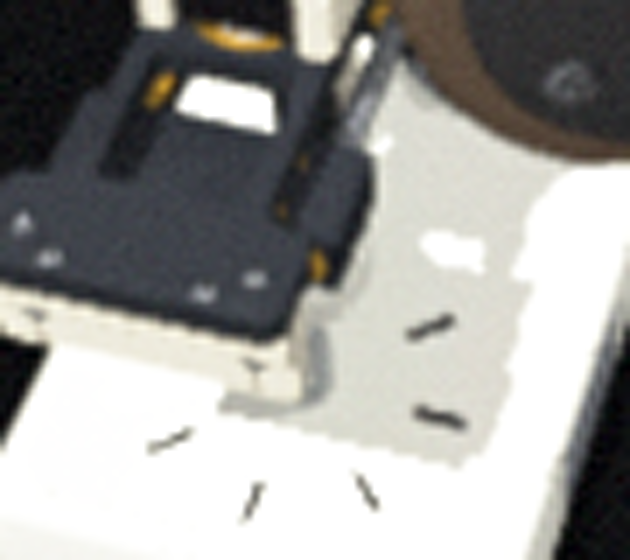

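The gripper hides the collar in this view. I'll descend in small steps, checking the force.

>>> servo_tool:
  motion:
    - {"offset":[0.005,0.001,-0.001],"roll":0,"claw":-0.3}
    - {"offset":[0.005,0,0],"roll":0,"claw":-0.3}
    - {"offset":[0.005,0,0],"roll":0,"claw":-0.3}
    - {"offset":[0.004,0,0],"roll":0,"claw":-0.3}
    - {"offset":[0,0,0],"roll":0,"claw":-0.3}

```text
clock: 9.57
tool_pos: [0.5803, 0.2108, 0.0643]
orientation: [127.1, 90.0, -142.9]
force: [-0.3, -0.3, 0.1]
opening: 0.0451
```

```bash
python3 -c "
from h import *
st()"
```

```text
t 9.575 p [0.5803 0.2108 0.0643] jawang 90.0 xax [-0.001 -0.    -1.   ] open 0.0451 F [-0.3 -0.3  0.1] M [-0.04 -0.08  0.01] q [  38.1   21.2  -16.    -0.   -52.8 -128.1]
```

>>> servo_tool:
  motion:
    - {"offset":[0.006,0,0],"roll":0,"claw":-0.3}
    - {"offset":[0.006,0,0],"roll":0,"claw":-0.3}
    - {"offset":[0.006,0,0],"roll":0,"claw":-0.3}
    - {"offset":[0,0,0],"roll":0,"claw":-0.3}

```text
clock: 10.07
tool_pos: [0.5801, 0.2106, 0.046]
orientation: [124.7, 89.9, -145.3]
force: [-0.0, 0.7, 0.3]
opening: 0.0446
```

>>> servo_tool:
  motion:
    - {"offset":[0.006,0,0],"roll":0,"claw":-0.3}
    - {"offset":[0.005,0,0],"roll":0,"claw":-0.3}
    - {"offset":[0.004,0,0],"roll":0,"claw":-0.3}
    - {"offset":[0,0,0],"roll":0,"claw":-0.3}

```text
clock: 10.58
tool_pos: [0.5803, 0.2108, 0.0313]
orientation: [125.9, 90.0, -144.1]
force: [0.3, 0.5, -0.2]
opening: 0.0448
```

```bash
python3 -c "
from h import *
st()
s=snap('side','s9')
cv2.imwrite('pics/s9z.png',cv2.resize(s['frame'][200:280,250:340],None,fx=7,fy=7,interpolation=cv2.INTER_CUBIC))"
```

```text
t 10.575 p [0.5803 0.2108 0.0313] jawang 90.0 xax [-0.001 -0.    -1.   ] open 0.0448 F [ 0.3  0.5 -0.2] M [-0.    0.05 -0.01] q [  38.1   23.3  -17.8   -0.   -48.9 -128.1]
```

View pics/s9z.png

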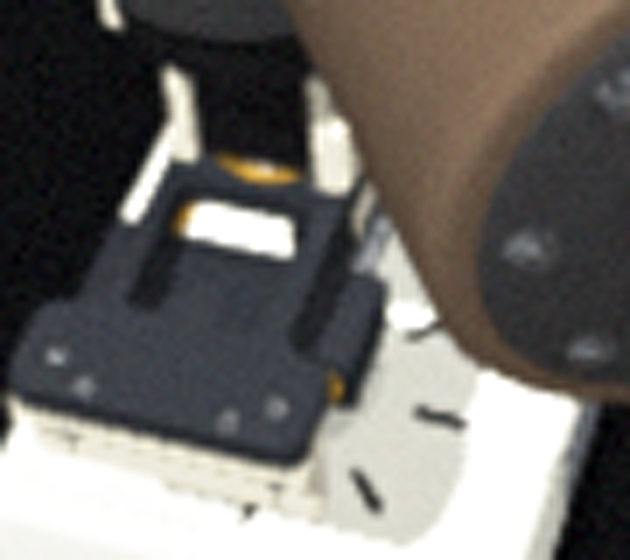

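>>> servo_tool:
  motion:
    - {"offset":[0.003,0,0],"roll":0,"claw":-0.3}
    - {"offset":[0,0,0],"roll":0,"claw":-0.3}
    - {"offset":[0,0,0],"roll":0,"claw":1}
    - {"offset":[0,0,0],"roll":0,"claw":1}
    - {"offset":[0,0,0],"roll":0,"claw":1}
    - {"offset":[0,0,0],"roll":0,"claw":1}
    - {"offset":[0,0,0],"roll":0,"claw":1}
    - {"offset":[0,0,0],"roll":0,"claw":1}

```text
clock: 11.62
tool_pos: [0.5805, 0.2109, 0.0288]
orientation: [39.4, 90.0, 129.4]
force: [-0.4, 0.5, -0.0]
opening: 0.0872
```

>>> servo_tool:
  motion:
    - {"offset":[-0.02,0,0],"roll":0,"claw":1}
    - {"offset":[-0.04,0,0],"roll":0,"claw":1}
    - {"offset":[-0.04,0,0],"roll":0,"claw":1}
    - {"offset":[-0.03,0,0],"roll":0,"claw":1}
    - {"offset":[0,0.005,-0.04],"roll":-9,"claw":1}
    - {"offset":[0,0,-0.04],"roll":-9,"claw":1}
    - {"offset":[0,0,-0.04],"roll":-9,"claw":1}
    - {"offset":[0,0,0],"roll":-9,"claw":1}
    - {"offset":[0,0,0],"roll":0,"claw":1}

```text
clock: 12.75
tool_pos: [0.5941, 0.0929, 0.1588]
orientation: [-39.1, 90.0, 86.8]
force: [-0.6, 0.4, -0.6]
opening: 0.0878
```

```bash
python3 - <<'E'
from h import *
st([.563,.0615,.085]); s=snap('side','s10');t=snap('top','t10')
cv2.imwrite('pics/s10z.png',cv2.resize(s['frame'][170:280,240:370],None,fx=6,fy=5.4,interpolation=cv2.INTER_CUBIC))
cv2.imwrite('pics/t10z.png',cv2.resize(t['frame'][140:240,220:350],None,fx=6,fy=6,interpolation=cv2.INTER_CUBIC))
E
```

```text
t 12.75 p [0.5941 0.0929 0.1588] jawang 125.88 xax [ 0.  0. -1.] open 0.0878 F [-0.6  0.4 -0.6] M [ 0.06  0.03 -0.  ] q [ 27.5  14.9 -11.5  -0.  -63.5 -81.6]
offset tool [ 0.0738  0.0436 -0.0072]
```

View pics/s10z.png

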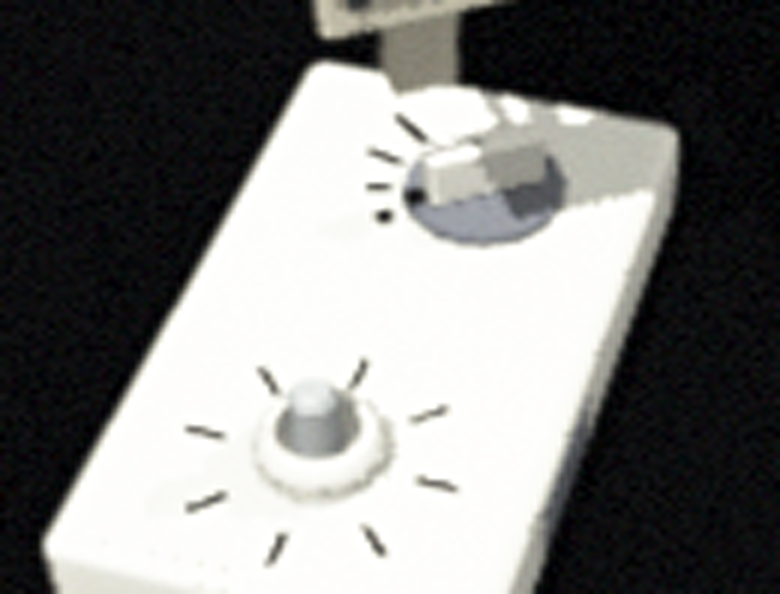

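View pics/t10z.png

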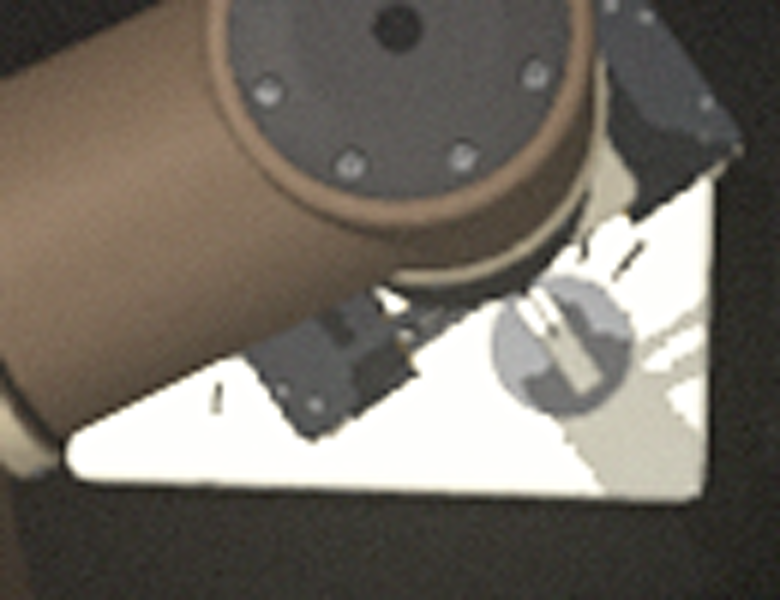

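The side view shows the collar flat around the peg at crop (322,445), with the dial bar intact and the jaws already square to it. Next I'll move over the dial and down.

>>> servo_tool:
  motion:
    - {"offset":[0,0.022,-0.0036],"roll":0,"claw":1}
    - {"offset":[0,0.0216,-0.0036],"roll":0,"claw":1}
    - {"offset":[0.04,0,0],"roll":0,"claw":1}
    - {"offset":[0.035,0,0],"roll":0,"claw":1}
    - {"offset":[0.02,0,0],"roll":0,"claw":1}
    - {"offset":[0,0,0],"roll":0,"claw":1}
    - {"offset":[0,0,0],"roll":0,"claw":1}

```text
clock: 13.72
tool_pos: [0.5636, 0.0621, 0.0648]
orientation: [-114.7, 89.9, 11.3]
force: [1.0, -0.3, 0.6]
opening: 0.0874
```

```bash
python3 - <<'E'
from h import *
st([.563,.0615,.034]); s=snap('side','s11')
cv2.imwrite('pics/s11z.png',cv2.resize(s['frame'][150:260,250:380],None,fx=6,fy=5.4,interpolation=cv2.INTER_CUBIC))
E
```

```text
t 13.725 p [0.5636 0.0621 0.0648] jawang 125.99 xax [ 0.001  0.    -1.   ] open 0.0874 F [ 1.  -0.3  0.6] M [ 0.03 -0.01  0.03] q [ 26.1  16.9 -22.6   0.  -50.4 -80.1]
offset tool [ 0.0308  0.0009 -0.0001]
```

View pics/s11z.png

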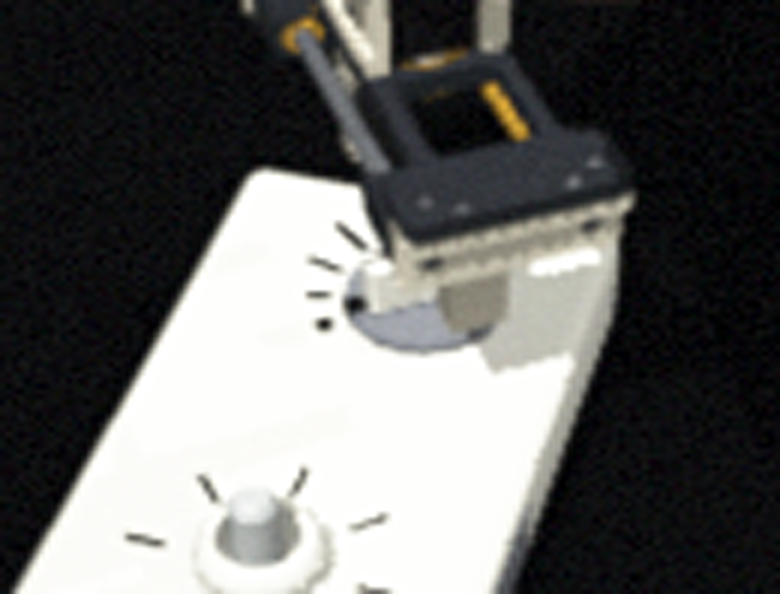

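The fingers straddle the bar. I'll descend 30 mm and close.

>>> servo_tool:
  motion:
    - {"offset":[0.015,0.0009,0],"roll":0,"claw":1}
    - {"offset":[0.01,0,0],"roll":0,"claw":1}
    - {"offset":[0.006,0,0],"roll":0,"claw":1}
    - {"offset":[0,0,0],"roll":0,"claw":-1}
    - {"offset":[0,0,0],"roll":0,"claw":-1}
    - {"offset":[0,0,0],"roll":0,"claw":-1}
    - {"offset":[0,0,0],"roll":0,"claw":-1}
    - {"offset":[0,0,0],"roll":0,"claw":-1}
    - {"offset":[0,0,0],"roll":0,"claw":-1}
    - {"offset":[0,0,0],"roll":0,"claw":-1}
    - {"offset":[0,0,0],"roll":0,"claw":-1}
    - {"offset":[0,0,0],"roll":0,"claw":-1}

```text
clock: 15.28
tool_pos: [0.5624, 0.0613, 0.0328]
orientation: [-112.0, 90.0, 13.9]
force: [0.2, -0.8, 0.3]
opening: 0.0138
```

```bash
python3 - <<'E'
from h import *
st([.563,.0615,.034]); s=snap('side','s12')
cv2.imwrite('pics/s12z.png',cv2.resize(s['frame'][150:260,250:380],None,fx=6,fy=5.4,interpolation=cv2.INTER_CUBIC))
E
```

```text
t 15.275 p [0.5624 0.0613 0.0328] jawang 125.98 xax [ 0.  0. -1.] open 0.0138 F [ 0.2 -0.8  0.3] M [-0.17 -0.13 -0.2 ] q [ 26.   19.1 -24.5   0.  -46.4 -80.1]
offset tool [-0.0012 -0.0006 -0.0002]
```

View pics/s12z.png

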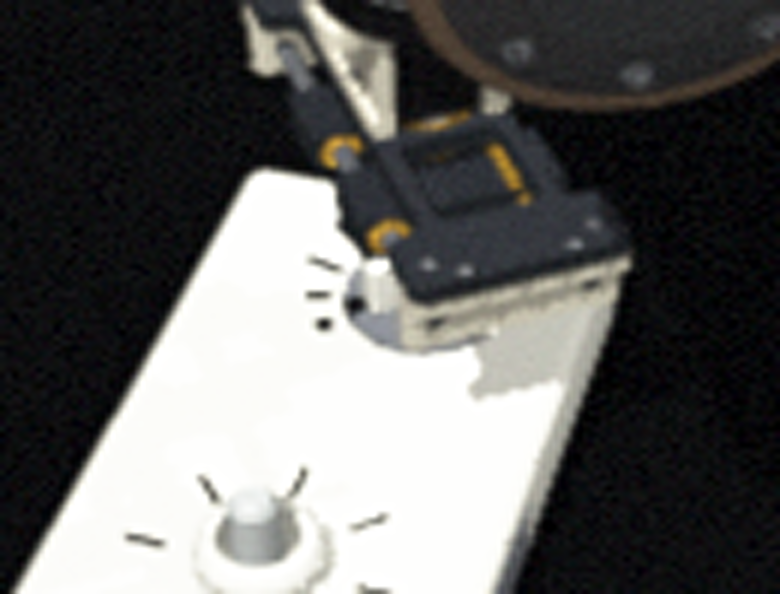

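The bar is gripped (13.8 mm). I'll turn 72° clockwise.

>>> servo_tool:
  motion:
    - {"offset":[0,0,0],"roll":6,"claw":-1}
    - {"offset":[0,0,0],"roll":6,"claw":-1}
    - {"offset":[0,0,0],"roll":6,"claw":-1}
    - {"offset":[0,0,0],"roll":6,"claw":-1}
    - {"offset":[0,0,0],"roll":6,"claw":-1}
    - {"offset":[0,0,0],"roll":6,"claw":-1}
    - {"offset":[0,0,0],"roll":0,"claw":-1}

```text
clock: 16.2
tool_pos: [0.5622, 0.0619, 0.0328]
orientation: [1.7, 90.0, 91.8]
force: [-1.6, 3.9, 1.0]
opening: 0.014
```

```bash
python3 -c "
from h import *
st()"
```

```text
t 16.2 p [0.5622 0.0619 0.0328] jawang 90.05 xax [-0.     0.001 -1.   ] open 0.014 F [-1.6  3.9  1. ] M [1.41 0.65 0.1 ] q [  26.1   19.1  -24.5   -0.   -46.4 -116. ]
```

>>> servo_tool:
  motion:
    - {"offset":[0,0,0],"roll":6,"claw":-1}
    - {"offset":[0,0,0],"roll":6,"claw":-1}
    - {"offset":[0,0,0],"roll":6,"claw":-1}
    - {"offset":[0,0,0],"roll":6,"claw":-1}
    - {"offset":[0,0,0],"roll":6,"claw":-1}
    - {"offset":[0,0,0],"roll":6,"claw":-1}
    - {"offset":[0,0,0],"roll":0.5,"claw":-1}
    - {"offset":[0,0,0],"roll":0,"claw":-1}
    - {"offset":[0,0,0],"roll":0,"claw":-1}

```text
clock: 17.32
tool_pos: [0.5624, 0.0624, 0.0327]
orientation: [16.7, 89.9, 70.4]
force: [-1.8, 6.6, 0.7]
opening: 0.0139
```

```bash
python3 - <<'E'
from h import *
st(); s=snap('side','s13');t=snap('top','t13');st()
cv2.imwrite('pics/s13z.png',cv2.resize(s['frame'][160:270,250:380],None,fx=6,fy=5.4,interpolation=cv2.INTER_CUBIC))
cv2.imwrite('pics/t13z.png',cv2.resize(t['frame'][140:240,220:350],None,fx=6,fy=6,interpolation=cv2.INTER_CUBIC))
E
```

```text
t 17.325 p [0.5624 0.0624 0.0327] jawang 53.68 xax [ 0.     0.001 -1.   ] open 0.0139 F [-1.8  6.6  0.7] M [2.27 0.67 0.13] q [ 2.610e+01  1.910e+01 -2.450e+01 -1.000e-01 -4.640e+01 -1.524e+02]
t 17.425 p [0.5624 0.0625 0.0328] jawang 53.68 xax [ 0.001  0.001 -1.   ] open 0.0138 F [-2.3  6.3  0.6] M [2.3  0.68 0.12] q [ 2.610e+01  1.910e+01 -2.450e+01 -1.000e-01 -4.640e+01 -1.524e+02]
```

View pics/s13z.png

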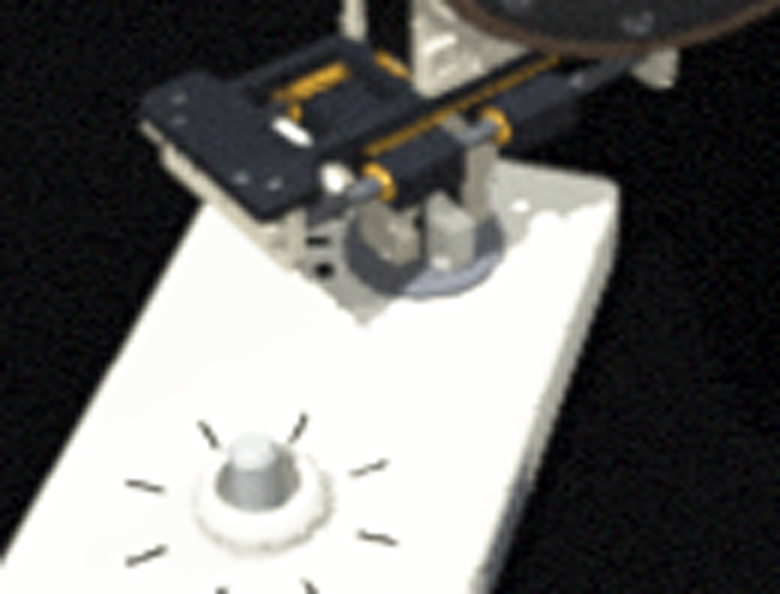

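View pics/t13z.png

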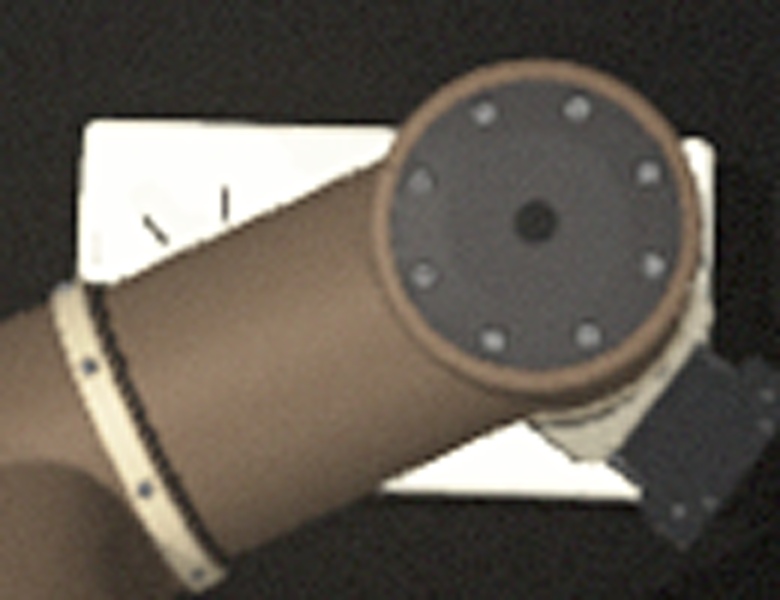

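```bash
python3 - <<'E'
from h import *
s=snap('side','s14');W=cloud(s)
# bar tail end face: crop (430-475,200-260) -> px
u0,u1=250+430//6,250+476//6; v0,v1=160+int(195/5.4),160+int(262/5.4)
for v in range(v0,v1+1): print(v,[tuple((W[v,u]*1000).round(0).astype(int)) for u in range(u0,u1+1,2)])
k=np.isfinite(W[...,0])&(W[...,2]>.061)&(W[...,2]<.09)&(np.hypot(W[...,0]-.58,W[...,1]-.213)<.035)
P=W[k]; P=P[np.hypot(P[:,0]-.58,P[:,1]-.213)>.012]; r=P[(P[:,2]>.072)&(P[:,2]<.084)]
print('collar',cv2.minEnclosingCircle((r[:,:2]*1000).astype(np.float32)),r.mean(0),np.percentile(P[:,2],[50,90,97])); st()
E
```

```text
196 [(np.int64(548), np.int64(107), np.int64(142)), (np.int64(556), np.int64(64), np.int64(96)), (np.int64(551), np.int64(62), np.int64(96)), (np.int64(548), np.int64(56), np.int64(90)), (np.int64(544), np.int64(56), np.int64(91))]
197 [(np.int64(560), np.int64(65), np.int64(93)), (np.int64(555), np.int64(65), np.int64(94)), (np.int64(552), np.int64(62), np.int64(92)), (np.int64(548), np.int64(56), np.int64(87)), (np.int64(544), np.int64(55), np.int64(87))]
198 [(np.int64(559), np.int64(68), np.int64(93)), (np.int64(555), np.int64(68), np.int64(94)), (np.int64(550), np.int64(67), np.int64(94)), (np.int64(547), np.int64(61), np.int64(89)), (np.int64(543), np.int64(58), np.int64(87))]
199 [(np.int64(558), np.int64(72), np.int64(94)), (np.int64(554), np.int64(70), np.int64(93)), (np.int64(549), np.int64(71), np.int64(95)), (np.int64(545), np.int64(70), np.int64(95)), (np.int64(543), np.int64(57), np.int64(83))]
200 [(np.int64(557), np.int64(75), np.int64(94)), (np.int64(553), np.int64(75), np.int64(95)), (np.int64(548), np.int64(73), np.int64(95)), (np.int64(544), np.int64(72), np.int64
[... 1522 characters left out ...]
9)), (np.int64(547), np.int64(80), np.int64(79)), (np.int64(543), np.int64(75), np.int64(75)), (np.int64(541), np.int64(67), np.int64(66))]
208 [(np.int64(558), np.int64(75), np.int64(67)), (np.int64(551), np.int64(80), np.int64(74)), (np.int64(547), np.int64(78), np.int64(73)), (np.int64(543), np.int64(76), np.int64(73)), (np.int64(539), np.int64(71), np.int64(68))]
collar ((579.4833374023438, 212.2528839111328), 24.05227279663086) [0.5760406  0.21957434 0.07781313] [0.07072422 0.08030381 0.08133253]
t 17.475 p [0.5624 0.0625 0.0328] jawang 53.68 xax [ 0.     0.001 -1.   ] open 0.0139 F [-2.3  5.8  0.8] M [2.31 0.7  0.13] q [ 2.610e+01  1.910e+01 -2.450e+01 -1.000e-01 -4.640e+01 -1.524e+02]
```

The jaw angle moved from 125.98° to 53.68°, which is 72.3° or 1.262 rad, and the bar's side face in the depth image lies at about -36°. The collar ring is at (0.579, 0.212) with its top at about 0.081, so it sits flat on the dryer around the peg. I'm handing in.

```bash
python3 -c "
from h import *
print(ctrl.close_job()); st()"
```

```text
the job is handed in; nothing more can be done
None
the job is handed in; nothing more can be done
```

I hung the collar on the peg, let go of it, and turned the dial clockwise to its third click. I handed the job in at about 17.5 s with the dial still gripped. The hand-in gave no verdict.

**Last checks**
- **Collar:** it sits flat around the peg, with its centre about 1 mm from my peg estimate and its top about 21 mm above the dryer's top. The gripper is well clear of it.
- **Dial:** the grip turned 72.3° (1.262 rad), against the third click at 1.26. The jaws stayed flat on the 14 mm bar (13.9 mm opening), and the side-camera depth shows the bar at about the expected angle, to within roughly 6°.
- **Bystanders:** the arm kept clear of the bottles, nipple and case, and the bottles and nipple were in place in the later pictures. I did not measure any of them again at the end.

**What disagreed**
- **Finger tips:** they were about 39 mm behind the reported TCP. My first grasp closed in the air above the collar without touching it, so I used the camera height for all later moves.
- **Side camera:** it read about 3 mm higher in y than the top camera. I relied mainly on the top camera for the peg and dial positions.

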